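Clamp the tall pantry canister shut

ROBOT

A 7-joint arm with a two-finger parallel gripper is mounted at the origin on the work surface. World frame = base frame: x ahead of the robot, y to its left, z up, the work surface at z = 0. Lengths are in m, angles in degrees, forces in N, time in s.
With the tool pointing down it reaches from about 0.425 to 0.875 m from the base axis. Payload 4.7 kg.
Tool frame: the origin (TCP) lies on the centre line of the jaws, within the pads' length; the fingertips stand 14 mm ahead of it and the grasp point (between the pads) lies 5 mm behind it; z points along the fingers, y is the line along which they close (so a half turn about z gives the same grasp; the last joint's range is limited). The gripper opens to 87 mm and grips with 3 to 60 N. Pads are 19 mm wide; open, the fingers measure 117 mm over their backs; the gripper's body (75 mm by 190 mm) begins 51 mm behind the grasp point.
Start: joints at [77.069, 18.392, -4.016, 83.108, 1.295, 78.541, -3.26], TCP at [0.154, -0.631, 0.237] pointing down, gripper open.
Joint ranges: [-163.93, 163.93], [-17.29, 119.83], [-79.2, 71.16], [3.27, 140.29], [-89.18, 269.18], [5.43, 117.66], [-154.24, 154.24]. Speed limits (degrees/s): [147.25, 147.25, 180, 180, 180, 180, 180].

INTERFACE

Orientations are given as [roll, pitch, yaw] about the fixed x, y, z axes, in that order (R = Rz(yaw) Ry(pitch) Rx(roll)).
In Python, from cell import env gives the robot as it stands.
- The arm moves only by the tool jog_arm, never from a script. Its argument "motion" is a list that holds one entry, the list of rows, each a list of 7 numbers: the shift along the tool's x, y, z in units of 0.1 m (1.0 is 0.1 m), then the turn, a rotation vector about the tool's x, y, z in units of 180 degrees (1.0 is 180 degrees), then the closure, from 0 (fully open) to 1 (shut). A call has 1 to 5 rows; each row is the pose to reach, as a shift and turn from the pose commanded when the call began, along the tool's axes at that moment, turning the shorter way round; what a row does not reach only later rows make up. A row lasts 1/10 s, in which the tool goes at most 50 mm and 8.59 degrees, less where a joint would pass 70% of its speed; a pose out of reach is approached as far as the arm can. A call with a number of a shift or a turn outside -1 to 1 is refused whole. A call with a gripper value outside its range is refused whole. The fingers move at their own pace and stop on an object; "grip_force" is the grip in N (left out, the last holds). Time passes only in rows, so rows that repeat a pose let the fingers close. It gives the time, the measured TCP pose, the force, the opening and the grip force at its end, in the units of the state.
- env.get_obs(): the state, without advancing time (a new reading comes with each control period).
- env.read_camera(name): name is "scene" or "top" or "wrist"; returns (picture, depth): 480x640x3 uint8, red, green, blue; 480x640 float32, m along the optical axis (not along the pixel's ray), 0 where there is no reading.
- env.camera_info(name): a dict with "camera_matrix" (3x3 intrinsics, pixels), "origin" and "orientation" of the camera in the world; the wrist camera has in their place "mount" (4x4, takes a point from camera to tool coordinates, whose origin is the TCP and whose axes are the flange's). Camera axes: x right, y down, z forward; pixel columns grow to the right and rows downward; lengths in m; the calibration is good to about 2 mm. A picture is of the moment at which its call begins: read the wrist's pose just before it. camera_info takes no time and is no camera call.
- env.sign_off(): hands the job in; it is judged then, once.
The state is a dict: "time_s": time; "qpos": joint angles; "joint_velocities": joint speeds; "effort": joint torques, N m; "tool_pos": TCP position; "tool_rot": TCP orientation; "force": force on the tool from outside, world axes, zero at the start; "wrist_torque": the same for the moment, N m; "grip_width": finger opening in m; "grasp_force": force on a finger pad.
Only numpy, scipy, OpenCV 4.12 (cv2) and the standard library are available. Lean on these libraries where they do the work, as an engineer would, in place of code of your own. Each camera call takes 0.05 s, during which the arm holds its last target. There are 200 camera calls.

TASK

Two white swing-top canisters stand on the storage-room counter beside a paint can, each with its lid on loosely and its wire bail tipped back. Swing the wire bail of the taller canister up over its lid and down to the front until it snaps past centre and is fully home, so the lid is clamped shut, then let go. Leave the bail of the shorter canister as it is.

Things in the scene. Friction and masses are not known exactly. Their poses are not given: they have to be found in the camera images.
- tall_canister: The taller white stoneware canister, 100 mm wide, fixed in a wooden stand. Origin: centre of its underside on the counter; z up; its front is its own -x side. Lid 104 mm wide, top 171 mm (yoke wire 176 mm) above the counter, sinks about 5 mm when clamped. U-shaped bail of 5 mm wire, 130 mm wide, pivoting on the line along the canister's y through x = 0, z = 135 mm.
- tall_bail (a joint): Its bail's angle, rad. 0: fully open, leaning to the rear (+x), 45 deg above level; 0.79: upright; 1.55: dead centre, 46 deg above level on the front side; 2.2: fully home at its stop, 9 deg above level in front (-x). Takes at most 8 N at the grip; from 1.8 on it snaps to the stop by itself, let go well before dead centre it springs back; starts at about 0 to 0.3.
- tall_grip (a point): Middle of the wooden grip on the crossbar of the taller canister's bail: a round sleeve 12 mm thick and 64 mm long, lying along the canister's y axis. It moves on an arc of radius 105 mm about the bail's pivot line, clear of the lid; in the home position it lies about 50 mm in front of the lid's edge.
- short_grip (a point): Middle of the same kind of grip on the bail of the shorter canister (same width; pivot 75 mm, lid top 111 mm above the counter), also tipped back. Not to be moved.
There are look-alikes about, which are no part of the job. Leave any green or pink look-alike of the tall_canister alone.

How it is judged:
By the outcome, as a careful person would: the job done as asked, in the order asked, and still so for the second after the job is handed in, with the robot touching nothing.
It also fails if it takes over 40 s, if anything falls off the work surface, if the arm or the gripper's body presses on something with over 40 N, if the wrist force passes 120 N, or if a joint passes its speed limit or range.

## Working session

There is one attempt and no reset: what is moved stays moved. The work goes in short steps, Python scripts to look and compute and a tool call to move; the robot and the scene stay as the last step left them, time stands still between calls to the robot, and variables do not carry over. Pictures are saved under pics/ and viewed, at most 10 in all, crops included, and the job is handed in when it is done.

Besides the shell and the picture viewer there is one more tool, called after "Request:" in YAML: its name, and indented under it one key for each argument. jog_arm: Moves the arm, as the interface text tells. Shifts and turns lie within -1 to 1; 1 stands for 0.1 m of shift or 180 degrees of turn. Its arguments: {"type":"object","properties":{"motion":{"type":"array","items":{"type":"array","items":{"type":"array","items":{"type":"number"}}}},"grip_force":{"type":"number"}},"required":["motion"]}

```bash
mkdir -p pics; ls; python3 - <<'E'
from cell import env
import cv2,numpy as np
o=env.get_obs();print({k:np.round(v,4).tolist() for k,v in o.items()})
for n in("scene","top"):
    p,d=env.read_camera(n);i=env.camera_info(n);print(n,i)
    cv2.imwrite(f"pics/{n}.png",p[:,:,::-1]);np.save(f"pics/{n}_d.npy",d)
print(env.camera_info("wrist"))
E
```

```text
pics
{'time_s': 0.0, 'qpos': [77.0679, 18.4396, -4.0162, 83.1741, 1.2957, 78.5403, -3.2591], 'joint_velocities': [-0.0245, 0.1165, -0.0219, -0.0181, 0.0666, -0.0068, 0.0801], 'effort': [-0.0004, -49.1286, -0.4039, -31.2528, -0.064, 0.0437, 0.0002], 'tool_pos': [0.1542, -0.6309, 0.2355], 'tool_rot': [-179.8913, 0.0062, 13.7435], 'force': [-0.194, -0.2483, -0.4433], 'wrist_torque': [-0.0382, 0.0431, 0.0351], 'grasp_force': 0.0, 'grip_width': 0.0868}
scene {'camera_matrix': array([[439.84426472,   0.        , 316.45758897],
       [  0.        , 439.84426472, 239.5198463 ],
       [  0.        ,   0.        ,   1.        ]]), 'origin': array([ 0.9437409 , -0.29280522,  0.93973257]), 'orientation': array([-146.2020201 ,   -0.69074037,   64.25522323])}
top {'camera_matrix': array([[444.80814632,   0.        , 316.56330034],
       [  0.        , 444.80814632, 238.81993981],
       [  0.        ,   0.        ,   1.        ]]), 'origin': array([ 0.36828587, -0.08003409,  1.22495602]), 'orientation': array([-1.73846956e+02,  1.19580412e-01, -8.90081783e+01])}
{'camera_matrix': array([[400.2547124 ,   0.        , 318.63878889],
       [  0.        , 400.2547124 , 231.90763556],
       [  0.        ,   0.        ,   1.        ]]), 'mount': array([[-1.41712511e-03, -9.67546342e-01, -2.52689667e-01,
         6.86679419e-02],
       [ 9.99998837e-01, -1.22857937e-03, -9.03938774e-04,
         5.35864614e-04],
       [ 5.64153343e-04, -2.52690654e-01,  9.67546958e-01,
        -1.47595087e-01],
       [ 0.00000000e+00,  0.00000000e+00,  0.00000000e+00,
         1.00000000e+00]])}
```

View pics/scene.png

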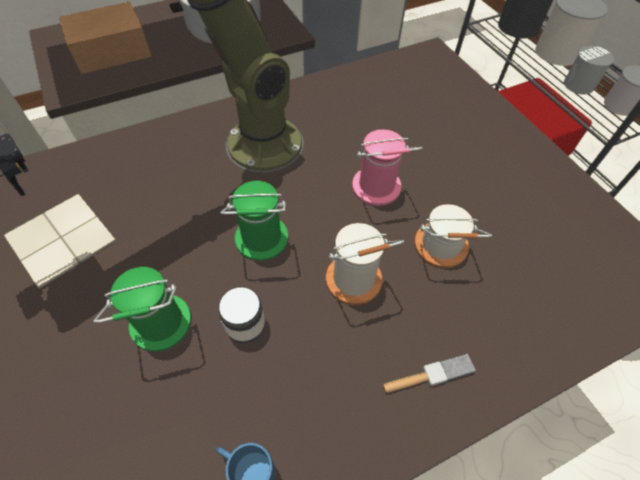

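View pics/top.png

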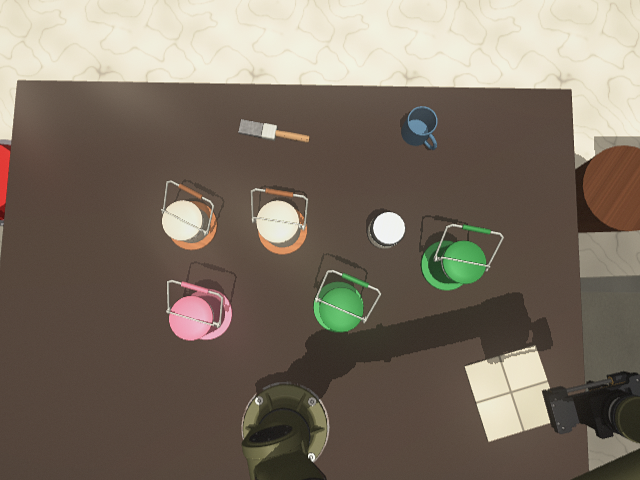

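The tall canister is the white one at scene (358,260) and top (278,221), with its bail grip at scene (375,249) and top (279,192). The short one is to its left, and the pink and green ones are decoys. The tall canister's front faces the robot.

```bash
cat > h.py <<'E'
import numpy as np,cv2
from cell import env
from scipy.spatial.transform import Rotation as R
def cam(n):
    i=env.camera_info(n);return i["camera_matrix"],R.from_euler("xyz",i["orientation"],degrees=True).as_matrix(),i["origin"]
def ray(n,uv):
    K,M,o=cam(n);d=M@np.linalg.inv(K)@[*uv,1];return o,d/np.linalg.norm(d)
def plane(n,uv,z):
    o,d=ray(n,uv);return o+d*(z-o[2])/d[2]
def tri(a,b):
    A=[];B=[]
    for o,d in(a,b):
        P=np.eye(3)-np.outer(d,d);A.append(P);B.append(P@o)
    x=np.linalg.solve(sum(A),sum(B));return x,[np.linalg.norm(P@x-q) for P,q in zip(A,B)]
def blob(img,box,lo,hi):
    x0,y0,x1,y1=box;h=cv2.cvtColor(img,cv2.COLOR_BGR2HSV)[y0:y1,x0:x1]
    m=cv2.inRange(h,lo,hi);n,l,s,c=cv2.connectedComponentsWithStats(m)
    k=1+np.argmax(s[1:,4]);pts=np.argwhere(l==k)[:,::-1]+[x0,y0]
    return c[k]+[x0,y0],cv2.minAreaRect(pts.astype(np.float32)),s[k,4]
E
python3 - <<'E'
from h import *
s=cv2.imread("pics/scene.png");t=cv2.imread("pics/top.png")
O=((3,100,60),(20,255,255))
gs=blob(s,(355,238,394,258),*O);gt=blob(t,(258,184,304,200),*O);print("grip",gs,gt)
x,e=tri(ray("scene",gs[0]),ray("top",gt[0]));print("grip xyz",x,e)
for n,g in(("scene",gs),("top",gt)):
    b=cv2.boxPoints(g[1]);
    e1,e2=sorted([( (b[i]+b[(i+1)%4])/2, np.linalg.norm(b[i]-b[(i+1)%4])) for i in range(4)],key=lambda q:q[1])[:2]
    p,q=plane(n,e1[0],x[2]),plane(n,e2[0],x[2]);v=p-q;v=v*np.sign(v[1]);print(n,"len",np.linalg.norm(v),"axis yaw of x",np.degrees(np.arctan2(-v[0],v[1])))
W=((0,0,150),(40,70,255))
for n,im,box in(("top",t,(250,195,304,250)),("scene",s,(325,222,392,258))):
    l=blob(im,box,*W);print(n,"lid",l,plane(n,l[1][0],.171))
st=blob(t,(250,200,310,262),*O);print("stand",st)
E
```

```text
grip (array([374.48      , 249.00666667]), ((373.87017822265625, 249.5363311767578), (5.508153915405273, 31.04595947265625), 74.35775756835938), np.int32(150)) (array([278.80263158, 192.34210526]), ((278.6791687011719, 192.3352508544922), (27.446325302124023, 5.474058628082275), 8.746162414550781), np.int32(152))
grip xyz [0.58265774 0.01381884 0.22297091] [np.float64(0.0016610046272634484), np.float64(0.0016610046272634792)]
scene len 0.06253955275662096 axis yaw of x -7.423867094949327
top len 0.06303325793117301 axis yaw of x -7.913809245523999
top lid (array([276.84558824, 221.06684492]), ((275.27923583984375, 221.1773681640625), (57.375160217285156, 42.50922393798828), 10.619654655456543), np.int32(1496)) [0.52263782 0.02368302 0.171     ]
scene lid (array([358.392261  , 240.21471927]), ((360.5, 240.0), (34.0, 53.0), 90.0), np.int32(1318)) [0.52491999 0.02237777 0.171     ]
stand (array([284.70506912, 243.96082949]), ((283.6273193359375, 240.65853881835938), (26.51123809814453, 49.084957122802734), 81.7028579711914), np.int32(434))
```

Request:
jog_arm:
  motion:
    - [[0.3,-0.28,-1,0,0,-0.04,0.5],[0.6,-0.55,-1,0,0,-0.08,0.5],[0.8,-0.75,-1,0,0,-0.12,0.5],[1,-0.92,-1,0,0,-0.16,0.5],[1,-0.92,-1,0,0,-0.2,0.5]]

```text
time_s: 0.6
tool_pos: [0.2348, -0.5143, 0.3385]
tool_rot: [179.8, -0.1, 50.5]
force: [-0.5, 0.2, -0.3]
grip_width: 0.0548
grasp_force: 0.0
```

```bash
cat >> h.py <<'E'
C=np.array([.5255,.0220,.135]);YAW=-7.7
cx=np.array([np.cos(np.radians(YAW)),np.sin(np.radians(YAW)),0])
def grip(a,r=.105): # bail angle rad -> grip point
    e=np.pi/4+a;return C+r*(np.cos(e)*cx+np.sin(e)*np.array([0,0,1]))
def togo(goal_p,goal_rpy,p=None,r=None):
    o=env.get_obs();p=o["tool_pos"] if p is None else p;r=o["tool_rot"] if r is None else r
    A=R.from_euler("xyz",r,degrees=True)
    return np.round(A.inv().apply(np.array(goal_p)-p)*10,3),np.round((A.inv()*R.from_euler("xyz",goal_rpy,degrees=True)).as_rotvec(degrees=True)/180,3)
E
python3 -c "
from h import *
o=env.get_obs();print(o['tool_pos'],o['tool_rot'],o['grip_width'],o['time_s'],grip(.2))
print(togo([.583,.014,.33],[180,0,82.3]))"
```

```text
[ 0.23476353 -0.51433319  0.33852981] [ 1.79823085e+02 -6.02606618e-02  5.05268862e+01] 0.05483118724073409 0.6 [0.58299267 0.01422669 0.22251668]
(array([ 6.292, -0.671,  0.09 ]), array([ 0.001, -0.   , -0.177]))
```

Request:
jog_arm:
  motion:
    - [[0.4,-0.05,0,0,0,0,0.5],[0.8,-0.1,0,0,0,0,0.5],[1,-0.1,0,0,0,0,0.5]]

```text
time_s: 0.9
tool_pos: [0.289, -0.4321, 0.3365]
tool_rot: [-180.0, -0.1, 50.0]
force: [0.5, -0.6, 0.5]
grip_width: 0.0443
grasp_force: 0.0
```

Request:
jog_arm:
  motion:
    - [[0.4,-0.05,0,0,0,0,0.5],[0.8,-0.1,0,0,0,0,0.5],[1,-0.1,0,0,0,0,0.5]]

```text
time_s: 1.2
tool_pos: [0.3458, -0.3491, 0.3365]
tool_rot: [-180.0, -0.0, 50.0]
force: [0.2, -0.1, -0.9]
grip_width: 0.0433
grasp_force: 0.0
```

Request:
jog_arm:
  motion:
    - [[0.4,-0.05,0,0,0,0,0.5],[0.8,-0.1,0,0,0,0,0.5],[1,-0.1,0,0,0,0,0.5]]

```text
time_s: 1.5
tool_pos: [0.4024, -0.266, 0.3365]
tool_rot: [-180.0, -0.0, 50.0]
force: [-0.0, -0.5, -0.6]
grip_width: 0.0435
grasp_force: 0.0
```

Request:
jog_arm:
  motion:
    - [[0.4,-0.05,0,0,0,0,0.5],[0.8,-0.1,0,0,0,0,0.5],[1,-0.1,0,0,0,0,0.5]]

```text
time_s: 1.8
tool_pos: [0.4591, -0.183, 0.3365]
tool_rot: [-180.0, -0.1, 50.0]
force: [-0.1, -0.7, 1.3]
grip_width: 0.0439
grasp_force: 0.0
```

Request:
jog_arm:
  motion:
    - [[0.3,-0.05,0,0,0,-0.04,0.5],[0.6,-0.1,0,0,0,-0.08,0.5],[0.9,-0.1,0,0,0,-0.12,0.5],[1,-0.1,0,0,0,-0.15,0.5],[1,-0.1,0,0,0,-0.177,0.5]]

```text
time_s: 2.3
tool_pos: [0.5153, -0.1019, 0.336]
tool_rot: [-180.0, -0.1, 82.1]
force: [-0.0, -0.9, -0.1]
grip_width: 0.0433
grasp_force: 0.0
```

```bash
python3 -c "
from h import *
print(togo([.583,.014,.33],[180,0,82.3]))
o=env.get_obs();print(o['qpos'],o['tool_pos'],o['tool_rot'])"
```

```text
(array([1.242, 0.51 , 0.062]), array([-0.   , -0.   , -0.001]))
[ 46.64936835   3.4375856  -39.81950728  90.18956631   2.13019952
  87.20793162  -1.16687479] [ 0.51532169 -0.10192044  0.33603619] [-1.79961521e+02 -7.21808702e-02  8.20577133e+01]
```

Request:
jog_arm:
  motion:
    - [[0.4,0.2,0,0,0,0,0.5],[0.8,0.4,0,0,0,0,0.5],[1,0.51,0,0,0,0,0.5]]

```text
time_s: 2.6
tool_pos: [0.5805, -0.0089, 0.3361]
tool_rot: [-180.0, -0.1, 81.8]
force: [0.1, -0.2, 0.9]
grip_width: 0.0436
grasp_force: 0.0
```

Request:
jog_arm:
  motion:
    - [[0.2,0,0,0,0,0,0.5],[0.24,0,0.06,0,0,0,0.5],[0.24,0,0.06,0,0,0,0.5]]

```text
time_s: 2.9
tool_pos: [0.5825, 0.0111, 0.3292]
tool_rot: [-179.9, 0.0, 81.7]
force: [-1.1, 0.2, 0.2]
grip_width: 0.0438
grasp_force: 0.0
```

```bash
python3 -c "
from h import *
o=env.get_obs();print(o['qpos'],o['tool_pos'],o['tool_rot'])
p,d=env.read_camera('wrist');cv2.imwrite('pics/w1.png',p[:,:,::-1])
p,d=env.read_camera('scene');cv2.imwrite('pics/s1.png',p[150:350,200:500,::-1].repeat(2,0).repeat(2,1))
img=cv2.imread('pics/w1.png')
i=env.camera_info('wrist');M=i['mount'];K=i['camera_matrix'];A=R.from_euler('xyz',o['tool_rot'],degrees=True).as_matrix()
O_=A@M[:3,3]+o['tool_pos']
g=blob(img,(0,0,640,480),(3,100,60),(20,255,255));print(g)
d=A@M[:3,:3]@np.linalg.inv(K)@[*g[0],1];print('ray at z=.223',O_+d*(.223-O_[2])/d[2])
print(togo(grip(.2)-[0,0,.005],[180,0,82.3]))
"
```

```text
[ 34.56197533  12.93295752 -45.51604378  83.10422878   9.18933251
  87.91031758 -18.88534061] [0.58250881 0.01112081 0.32920842] [-1.79878231e+02  3.55748023e-02  8.16911721e+01]
(array([406.59944884, 379.06709801]), ((392.0, 377.0), (22.0, 462.0), 90.0), np.int32(8346))
ray at z=.223 [ 0.62947792 -0.10500269  0.223     ]
(array([ 0.053, -0.005,  1.125]), array([-0.   ,  0.   , -0.004]))
```

View pics/w1.png

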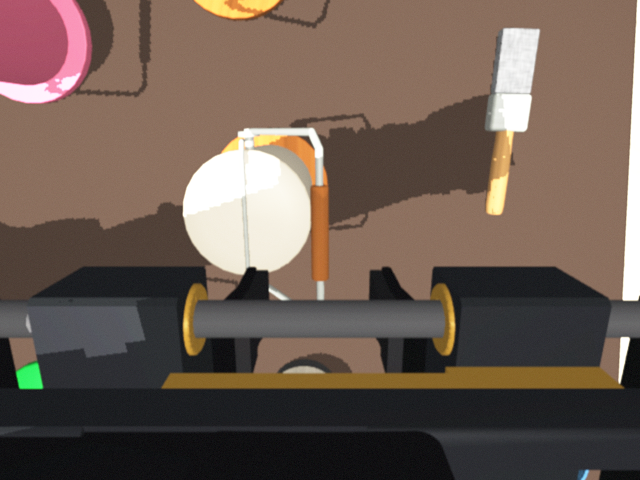

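The wrist view shows the grip at (320,232), centred between the fingers. I'll descend straddling it and grip.

Request:
jog_arm:
  motion:
    - [[0.05,0,0.3,0,0,0,0.5],[0.05,0,0.6,0,0,0,0.5],[0.05,0,0.8,0,0,0,0.5],[0.05,0,1,0,0,0,0.5],[0.05,0,1,0,0,0,0.5]]

```text
time_s: 3.5
tool_pos: [0.582, 0.0133, 0.2278]
tool_rot: [-179.7, 0.1, 81.4]
force: [-0.2, -0.5, 0.1]
grip_width: 0.0435
grasp_force: 0.0
```

Request:
jog_arm:
  motion:
    - [[0,0,0.12,0,0,0,0.5],[0,0,0.12,0,0,0,0.7],[0,0,0.12,0,0,0,0.9],[0,0,0.12,0,0,0,1],[0,0,0.12,0,0,0,1]]
  grip_force: 20

```text
time_s: 4.0
tool_pos: [0.5843, 0.0158, 0.2192]
tool_rot: [179.9, 0.0, 81.6]
force: [0.3, -0.2, 0.1]
grip_width: 0.0194
grasp_force: 0.0
```

Request:
jog_arm:
  motion:
    - [[0,0,0,0,0,0,1],[0,0,0,0,0,0,1]]

```text
time_s: 4.2
tool_pos: [0.5841, 0.0158, 0.2189]
tool_rot: [180.0, 0.0, 81.6]
force: [0.2, 0.7, 0.9]
grip_width: 0.0114
grasp_force: 20.0
```

```bash
python3 -c "
from h import *
o=env.get_obs();print(o['tool_pos'],o['tool_rot'],o['grip_width'],o['grasp_force'],o['qpos'])
g=o['tool_pos']+[0,0,.005];v=g-C;print('angle',np.arctan2(v[2],v@cx)-np.pi/4,'r',np.hypot(v[2],v@cx),'side',v@np.cross([0,0,1],cx))
p0=g-[0,0,.005]
for a in np.arange(.2,2.3,.1): print(round(a,2),togo(grip(a)-[0,0,.005],[180,0,82.3],p=p0)[0])
"
```

```text
[0.58409829 0.01584084 0.21886012] [1.79967569e+02 3.43044871e-03 8.16143713e+01] 0.011445920600997394 19.997373819351196 [ 33.94164035  15.73684117 -45.03528638  93.01512891  11.42249561
  75.96487077 -21.18446572]
angle 0.20008763154364972 r 0.10660562724220868 side 0.0017477412042900921
0.2 [-0.018 -0.009  0.013]
0.3 [-0.019 -0.099 -0.04 ]
0.4 [-0.02  -0.194 -0.084]
0.5 [-0.021 -0.293 -0.119]
0.6 [-0.022 -0.395 -0.144]
0.7 [-0.023 -0.499 -0.158]
0.8 [-0.025 -0.604 -0.162]
0.9 [-0.026 -0.709 -0.155]
1.0 [-0.027 -0.812 -0.138]
1.1 [-0.028 -0.914 -0.11 ]
1.2 [-0.03  -1.012 -0.073]
1.3 [-0.031 -1.105 -0.026]
1.4 [-0.032 -1.194  0.03 ]
1.5 [-0.033 -1.277  0.095]
1.6 [-0.034 -1.353  0.167]
1.7 [-0.034 -1.421  0.247]
1.8 [-0.035 -1.481  0.333]
1.9 [-0.036 -1.531  0.425]
2.0 [-0.036 -1.573  0.522]
2.1 [-0.037 -1.605  0.622]
2.2 [-0.037 -1.626  0.724]
```

Request:
jog_arm:
  motion:
    - [[0,-0.09,-0.05,0,0,0,1],[0,-0.18,-0.1,0,0,0,1],[0,-0.28,-0.13,0,0,0,1],[0,-0.39,-0.155,0,0,0,1],[0,-0.49,-0.17,0,0,0,1]]

```text
time_s: 4.7
tool_pos: [0.5374, 0.0223, 0.2384]
tool_rot: [179.5, 0.0, 81.6]
force: [5.6, -1.5, 4.8]
grip_width: 0.011
grasp_force: 20.0
```

```bash
cat > st.py <<'E'
from h import *
o=env.get_obs();print(o['tool_pos'],o['tool_rot'],o['grip_width'],o['force'],o['qpos'])
g=o['tool_pos']+[0,0,.005]-[0,0,0];v=g-C;a=np.arctan2(v[2],v@cx)-np.pi/4;print('angle',a,'r',np.hypot(v[2],v@cx))
for b in np.arange(round(a,1),2.3,.1): print(round(b,2),togo(grip(b)-[0,0,.005],[180,0,82.3]))
E
python3 st.py
```

```text
[0.53739197 0.02234423 0.23835684] [1.79538211e+02 3.83442772e-02 8.15613614e+01] 0.011035915549033848 [ 5.61611629 -1.54718988  4.79759881] [ 37.45061307   7.83372125 -46.16764134  98.01769094   5.98714982
  76.17933999 -18.27903355]
angle 0.6774859808106188 r 0.1089908276781042
0.7 (array([-0.02 , -0.028,  0.037]), array([ 0.003,  0.   , -0.004]))
0.8 (array([-0.021, -0.133,  0.033]), array([ 0.003,  0.   , -0.004]))
0.9 (array([-0.022, -0.238,  0.039]), array([ 0.003,  0.   , -0.004]))
1.0 (array([-0.024, -0.341,  0.055]), array([ 0.003,  0.   , -0.004]))
1.1 (array([-0.025, -0.443,  0.082]), array([ 0.003,  0.   , -0.004]))
1.2 (array([-0.026, -0.541,  0.118]), array([ 0.003,  0.   , -0.004]))
1.3 (array([-0.027, -0.635,  0.164]), array([ 0.003,  0.   , -0.004]))
1.4 (array([-0.029, -0.724,  0.22 ]), array([ 0.003,  0.   , -0.004]))
1.5 (array([-0.03 , -0.807,  0.284]), array([ 0.003,  0.   , -0.004]))
1.6 (array([-0.03 , -0.884,  0.356]), array([ 0.003,  0.   , -0.004]))
1.7 (array([-0.031, -0.953,  0.435]), array([ 0.003,  0.   , -0.004]))
1.8 (array([-0.032, -1.013,  0.521]), array([ 0.003,  0.   , -0.004]))
1.9 (array([-0.033, -1.065,  0.612]), array([ 0.003,  0.   , -0.004]))
2.0 (array([-0.033, -1.107,  0.709]), array([ 0.003,  0.   , -0.004]))
2.1 (array([-0.033, -1.139,  0.808]), array([ 0.003,  0.   , -0.004]))
2.2 (array([-0.034, -1.162,  0.911]), array([ 0.003,  0.   , -0.004]))
```

Request:
jog_arm:
  motion:
    - [[0,-0.11,0.02,0,0,0,1],[0,-0.21,0.025,0,0,0,1],[0,-0.31,0.04,0,0,0,1],[0,-0.41,0.065,0,0,0,1],[0,-0.51,0.1,0,0,0,1]]

```text
time_s: 5.2
tool_pos: [0.4858, 0.0295, 0.2282]
tool_rot: [179.7, 0.1, 81.6]
force: [1.5, -2.9, 5.0]
grip_width: 0.0109
grasp_force: 20.0
```

```bash
python3 st.py
```

```text
[0.48580926 0.02948367 0.22819935] [1.79690288e+02 1.34216983e-01 8.15527331e+01] 0.010905303723393404 [ 1.52854859 -2.85790453  5.04470182] [ 3.98751464e+01  9.80350581e-02 -4.61116837e+01  1.05117637e+02
  2.89452173e-01  7.45490085e+01 -1.47597039e+01]
angle 1.1751388805893344 r 0.1061605911472449
1.2 (array([-0.021, -0.019,  0.021]), array([ 0.002,  0.001, -0.004]))
1.3 (array([-0.022, -0.114,  0.067]), array([ 0.002,  0.001, -0.004]))
1.4 (array([-0.023, -0.202,  0.123]), array([ 0.002,  0.001, -0.004]))
1.5 (array([-0.024, -0.285,  0.187]), array([ 0.002,  0.001, -0.004]))
1.6 (array([-0.025, -0.362,  0.26 ]), array([ 0.002,  0.001, -0.004]))
1.7 (array([-0.026, -0.43 ,  0.339]), array([ 0.002,  0.001, -0.004]))
1.8 (array([-0.026, -0.49 ,  0.425]), array([ 0.002,  0.001, -0.004]))
1.9 (array([-0.027, -0.542,  0.517]), array([ 0.002,  0.001, -0.004]))
2.0 (array([-0.027, -0.584,  0.613]), array([ 0.002,  0.001, -0.004]))
2.1 (array([-0.027, -0.616,  0.713]), array([ 0.002,  0.001, -0.004]))
2.2 (array([-0.027, -0.638,  0.815]), array([ 0.002,  0.001, -0.004]))
```

Request:
jog_arm:
  motion:
    - [[0,-0.1,0.06,0,0,0,1],[0,-0.19,0.12,0,0,0,1],[0,-0.27,0.18,0,0,0,1],[0,-0.35,0.26,0,0,0,1],[0,-0.42,0.34,0,0,0,1]]

```text
time_s: 5.7
tool_pos: [0.4426, 0.0355, 0.1914]
tool_rot: [180.0, 0.1, 81.6]
force: [2.9, -4.2, -0.3]
grip_width: 0.011
grasp_force: 20.1
```

```bash
python3 st.py
```

```text
[0.4426239  0.0354582  0.19143625] [1.79953918e+02 1.41431723e-01 8.15558121e+01] 0.011015622568310544 [ 2.87569773 -4.15100749 -0.27928592] [ 40.37016153  -5.05678534 -45.59286961 112.93484613  -3.66981298
  70.63349516 -12.3374299 ]
angle 1.7243287660940245 r 0.10401441911521246
1.7 (array([-0.022,  0.008, -0.026]), array([ 0.   ,  0.001, -0.004]))
1.8 (array([-0.023, -0.052,  0.06 ]), array([ 0.   ,  0.001, -0.004]))
1.9 (array([-0.023, -0.103,  0.152]), array([ 0.   ,  0.001, -0.004]))
2.0 (array([-0.024, -0.145,  0.248]), array([ 0.   ,  0.001, -0.004]))
2.1 (array([-0.024, -0.176,  0.348]), array([ 0.   ,  0.001, -0.004]))
2.2 (array([-0.024, -0.198,  0.451]), array([ 0.   ,  0.001, -0.004]))
```

Request:
jog_arm:
  motion:
    - [[0,-0.05,0.08,0,0,0,1],[0,-0.1,0.16,0,0,0,1],[0,-0.14,0.26,0,0,0,1],[0,-0.175,0.36,0,0,0,1],[0,-0.2,0.45,0,0,0,1]]

```text
time_s: 6.2
tool_pos: [0.4235, 0.0383, 0.1455]
tool_rot: [179.9, 0.1, 81.6]
force: [3.6, -6.3, 0.8]
grip_width: 0.0108
grasp_force: 19.9
```

```bash
python3 st.py
```

```text
[0.42354559 0.03826261 0.14547059] [1.79945315e+02 8.19110324e-02 8.15761519e+01] 0.010839845527964756 [ 3.57912951 -6.25146469  0.83495831] [ 39.99589918  -5.1155788  -46.11359488 118.49713624  -3.96104005
  65.073835   -12.75774515]
angle 2.2074137478711284 r 0.10436706591092886
2.2 (array([-0.025, -0.005, -0.009]), array([ 0.   ,  0.   , -0.004]))
```

Request:
jog_arm:
  motion:
    - [[0,0,0.02,0,0,0,1],[0,0,0.02,0,0,0,1],[0,0,0,0,0,0,0.6],[0,0,0,0,0,0,0.6],[0,0,0,0,0,0,0.6]]

```text
time_s: 6.7
tool_pos: [0.4231, 0.0404, 0.1461]
tool_rot: [-179.9, -0.1, 81.6]
force: [0.5, 0.3, 0.0]
grip_width: 0.0272
grasp_force: 0.0
```

Request:
jog_arm:
  motion:
    - [[0,0,0,0,0,0,0.6],[0,0,-0.2,0,0,0,0.6],[0,0,-0.5,0,0,0,0.6],[0,0,-0.8,0,0,0,0.6],[0,0,-1,0,0,0,0.6]]

```text
time_s: 7.2
tool_pos: [0.4241, 0.04, 0.2484]
tool_rot: [179.9, -0.0, 81.6]
force: [0.6, 0.2, 1.0]
grip_width: 0.0348
grasp_force: 0.0
```

Request:
jog_arm:
  motion:
    - [[0.1,0,-0.4,0,0,0,0.6],[0.1,0,-0.8,0,0,0,0.6],[0.1,0,-1,0,0,0,0.6],[0.1,0,-1,0,0,0,0.6]]

```text
time_s: 7.6
tool_pos: [0.4265, 0.05, 0.3494]
tool_rot: [179.7, -0.0, 81.6]
force: [0.8, -0.0, -1.6]
grip_width: 0.0347
grasp_force: 0.0
```

```bash
python3 - <<'E'
from h import *
o=env.get_obs();print(o['tool_pos'],o['force'],o['time_s'])
p,d=env.read_camera("scene");q,d2=env.read_camera("top")
s=p[:,:,::-1].copy();t=q[:,:,::-1].copy();cv2.imwrite("pics/s2.png",s)
cv2.imwrite("pics/c2.png",np.hstack([cv2.resize(s[190:320,300:500],(400,260)),cv2.resize(t[150:280,150:350],(400,260))]))
def px(n,P):
    K,M,o=cam(n);c=K@M.T@(P-o);return c[:2]/c[2]
for a in(2.0,2.2):print(a,px("scene",grip(a)),px("top",grip(a)))
E
```

```text
[0.42650911 0.05000126 0.34941078] [ 0.84062574 -0.0198982  -1.61436683] 7.6
2.0 [344.44300452 204.96740169] [269.3149788  260.59571822]
2.2 [343.05678033 208.77087854] [269.86252698 263.26177724]
```

View pics/c2.png

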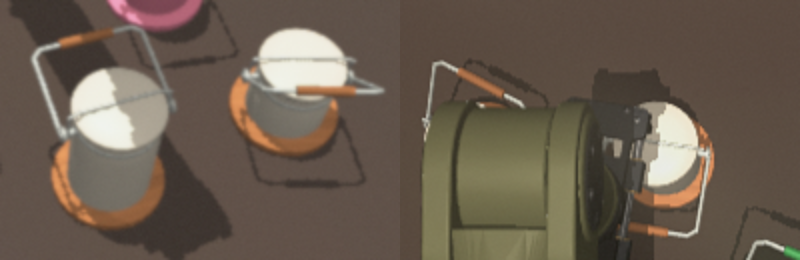

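The crop shows the tall canister's grip at scene pixel (342,210). The prediction for fully home was (343,209). The short bail is unchanged, and the gripper is clear.

```bash
python3 -c "
from cell import env
print(env.sign_off())"
```

```text
the job is handed in; nothing more can be done
None
```

The taller canister's bail is swung over to the front, fully home by both the arm reading and the camera, and released. The shorter canister's bail was left alone, and I handed the job in at about 7.7 s.

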